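Shut the balance's roof and tare it

ROBOT

A 7-joint arm with a two-finger parallel gripper is mounted at the origin on the work surface. World frame = base frame: x ahead of the robot, y to its left, z up, the work surface at z = 0. Lengths are in mm, angles in rad, forces in N, time in s.
With the tool pointing down it reaches from about 425 to 925 mm from the base axis. Payload 6.8 kg.
Tool frame: the origin (TCP) lies midway between the tips of the shut fingers; the grasp point (between the pads) lies env.tcp_to_grasp behind it (env.tcp_to_grasp is the distance from the TCP to the grasp point, in mm); z points along the fingers, y is the line along which they close (so a half turn about z gives the same grasp; the last joint's range is limited). The gripper opens to 85 mm and grips with 20 to 120 N. Pads are 22 mm wide; open, the fingers measure 114 mm over their backs; the gripper's body (76 mm by 85 mm) begins 54 mm behind the grasp point. The pads swing forward as they close: fully open they stand 13 mm farther back than shut.
Start: joints at [-1.405, 0.477, 0.022, 1.555, -0.011, 1.109, -0.083], TCP at [182.51, 649.875, 231.308] pointing down, gripper open.
Joint ranges: [-2.96, 2.96], [-0.34, 2.1], [-1.41, 1.46], [0.24, 2.44], [-1.37, 4.51], [0.17, 1.92], [-2.96, 2.96]. Speed limits (rad/s): [2.39, 2.39, 3.14, 3.14, 3.14, 3.14, 3.14].

INTERFACE

Orientations are given as [roll, pitch, yaw] about the fixed x, y, z axes, in that order (R = Rz(yaw) Ry(pitch) Rx(roll)).
In Python, from plant import env gives the robot as it stands.
- The arm moves only by the shell command python3 -m jog 'ROWS' [FORCE]. ROWS is a JSON object of lists of equal length, an entry for each row: "claw": the opening in per cent of the stroke, from 0 (shut) to 100 (fully open); "translation": the shift along the tool's x, y, z in mm, a list of three; "rot": the turn, a rotation vector about the tool's x, y, z in degrees, a list of three. A call has 1 to 12 rows; each row is the pose to reach, as a shift and turn from the pose commanded when the call began, along the tool's axes at that moment; what a row does not reach only later rows make up. A row lasts 1/8 s, in which the tool goes at most 62.5 mm and 10.7 degrees, less where a joint would pass 70% of its speed; a pose out of reach is approached as far as the arm can. A call with a gripper value outside its range is refused whole. The fingers move at their own pace and stop on an object; FORCE is the grip in N (left out, the last holds). Time passes only in rows, so rows that repeat a pose let the fingers close. It gives the time, the measured TCP pose, the force, the opening and the grip force at its end, in the units of the state.
- env.get_obs(): the state, without advancing time (a new reading comes with each control period).
- env.grab_frame(name): name is "scene" or "top"; returns the picture (480x640x3 uint8, blue, green, red); there is no depth.
- env.camera_model(name): a dict with "intrinsics" (3x3 intrinsics, pixels), "k1" (the pictures are not rectified: a ray, as slopes to the right and down, at radius r is drawn at 1 + k1 r^2 times it, then the intrinsics apply), "origin" and "attitude" of the camera in the world. Camera axes: x right, y down, z forward; pixel columns grow to the right and rows downward; lengths in mm; the calibration is good to about 2 mm. A picture is of the moment at which its call begins. camera_model takes no time and is no camera call.
- env.job_done(): hands the job in; it is judged then, once.
The state is a dict: "t": time; "joints": joint angles; "qd": joint speeds; "joint_efforts": joint torques, N m; "eef_pos": TCP position; "ee_rot": TCP orientation; "force": force on the tool from outside, world axes, zero at the start; "torque": the same for the moment, N m; "width": opening from 0.0 (shut) to 1.0 (fully open); "gripper_force": force on a finger pad.
Only numpy, scipy, OpenCV 4.12 (cv2) and the standard library are available. Lean on these libraries where they do the work, as an engineer would, in place of code of your own. Each camera call takes 0.05 s, during which the arm holds its last target. There are 200 camera calls.

TASK

The beaker is on the balance ready to be tared: with your fingertips gently push the glass roof fully shut by its finger rib, without pinching it, then lightly press the tare key, the wide bar key in the middle in front of the display, until it goes down, and take your hand away. Press no other key, do not tare while the roof is open, and leave the beaker and the things standing beside the balance where they are; nothing is to be gripped or picked up.

Things in the scene. Friction and masses are not known exactly. Their poses are not given: they have to be found in the camera images.
- balance: Laboratory balance, white and grey, 340 mm deep (its x), 200 mm wide (its y), fixed to the bench; yaw varies. Origin: centre of its underside, on the bench top; x points to its back, y to the left of a person facing its front, z up. The front (-x) 110 mm is a grey key panel rising 10 degrees towards the back, 45 to 64 mm above the bench. The weighing chamber stands behind it.
- chamber_top (a point): Centre of the open top of the weighing chamber, 185 mm above the bench, 15 mm behind the balance's origin. Glass walls 150 mm (balance x) by 200 mm (y) round the pan; a closed white housing of the same height fills the 80 mm behind it.
- roof (a joint): Glass roof of the chamber in a grey frame, 150 x 182 mm; slides level along the balance's x. 0 = fully shut, against its stop; 0.100 m = fully open to the back. Stays where it is left; friction about 1.5 N. Top of the glass 190 mm above the bench, of its frame 191 mm.
- rib_top (a point): Top centre of the roof's finger rib, 208 mm above the bench: a grey bar on the glass near the roof's front edge, 12 mm thick (balance x), 90 mm long (y), 18 mm high over the glass. Behind it (+x) lies 120 mm of clear flat roof. It moves with the roof; roof shut: 45 mm before the balance's origin (-x). Axes as the balance.
- tare_key_top (a point): Top centre of the tare key: the wide bar key in the middle of the key row, in front of the display, 50 mm (balance y) by 20 mm, 147 mm before the balance's origin (-x), top 56 mm above the bench and 7 mm proud of the panel. 85 mm from it to the chamber's front glass. The point's z is the panel's normal (leans 10 degrees to the front).
- tare_key (a joint): How far the tare key is pressed into the panel: 0 = up, 0.0035 m = fully down. A spring returns it: 1 N to start, 4.5 N fully down. A press counts from 0.002 m.
- power_key_top (a point): Centre of the top face of another key of the row (round key 16 mm across, 80 mm to the +y side of the tare key, 7 mm proud), not to be pressed.
- power_key (a joint): How far that key is pressed, 0 to 0.0035 m, same spring as the tare key.
- unit_key_top (a point): Centre of the top face of another key of the row (small rectangular key 14 x 16 mm, 53 mm to the +y side of the tare key, 7 mm proud), not to be pressed.
- unit_key (a joint): How far that key is pressed, 0 to 0.0035 m, same spring as the tare key.
- print_key_top (a point): Centre of the top face of another key of the row (small rectangular key 14 x 16 mm, 53 mm to the -y side of the tare key, 7 mm proud), not to be pressed.
- print_key (a joint): How far that key is pressed, 0 to 0.0035 m, same spring as the tare key.
- menu_key_top (a point): Centre of the top face of another key of the row (small rectangular key 14 x 16 mm, 80 mm to the -y side of the tare key, 7 mm proud), not to be pressed.
- menu_key (a joint): How far that key is pressed, 0 to 0.0035 m, same spring as the tare key.
- beaker: Empty glass beaker, 42 mm across, 55 mm high, 25 to 50 g, standing on the balance's pan inside the chamber, pan top 71 mm above the bench (so the rim is at 126 mm, 59 mm below the roof). Origin: centre of its underside.
- bottle: Glass reagent bottle with blue cap, 70 mm across, 138 mm high, loose on the bench beside the balance. Origin: centre of its underside.
- jar: Amber sample jar with white cap, 48 mm across, 62 mm high, loose on the bench beside the balance. Origin: centre of its underside.
- vial_rack: Low grey rack with small capped vials, 100 x 50 mm, 40 mm high, loose on the bench beside the balance. Origin: centre of its underside, long side along its x.

How it is judged:
By the outcome, as a careful person would: the job done as asked, in the order asked, and still so for the second after the job is handed in, with the robot touching nothing.
It also fails if it takes over 45 s, if anything falls off the work surface, if the arm or the gripper's body presses on something with over 40 N, if the wrist force passes 120 N, or if a joint passes its speed limit or range.

## Working session

There is one attempt and no reset: what is moved stays moved. The work goes in short steps, Python scripts to look and compute and a shell command to move; the robot and the scene stay as the last step left them, time stands still between calls to the robot, and variables do not carry over. Pictures are saved under pics/ and viewed, at most 10 in all, crops included, and the job is handed in when it is done.

```bash
mkdir -p pics; python3 - <<'E'
from plant import env
import cv2
for n in("scene","top"):
    cv2.imwrite(f"pics/{n}0.png",env.grab_frame(n)); print(n,env.camera_model(n))
o=env.get_obs(); print(o,env.tcp_to_grasp)
E
```

```text
scene {'intrinsics': array([[513.08059013,   0.        , 315.77681482],
       [  0.        , 513.08059013, 235.71156868],
       [  0.        ,   0.        ,   1.        ]]), 'k1': -0.11529156201843807, 'origin': array([ 297.06439683, -526.52869082,  653.71144689]), 'attitude': array([-2.22486907e+00,  3.94557704e-04, -4.59336302e-01])}
top {'intrinsics': array([[543.64039835,   0.        , 318.84608645],
       [  0.        , 543.64039835, 250.56069154],
       [  0.        ,   0.        ,   1.        ]]), 'k1': -0.07167725976472071, 'origin': array([ 518.98319872,   54.29333233, 1101.38555149]), 'attitude': array([-3.07406306, -0.00715542, -1.57293897])}
{'t': 0.1, 'joints': array([-1.40510399,  0.47774621,  0.02235768,  1.55629287, -0.01152059,
        1.1092922 , -0.08311887]), 'qd': array([ 4.03391591e-04, -1.16950296e-03, -9.97283978e-04, -1.65482383e-03,
       -2.56912011e-03, -1.17159739e-05, -3.27042011e-04]), 'joint_efforts': array([ 4.30620887e-03, -5.97766578e+01,  1.61335699e+00, -2.81955224e+01,
        1.27759666e-02,  5.07071265e-03, -4.37924641e-06]), 'eef_pos': array([182.38466742, 649.37112727, 230.4291367 ]), 'ee_rot': array([-3.13998568e+00,  1.05668361e-04,  2.86777964e+00]), 'force': array([-0.16620714,  0.63951618,  0.60179266]), 'torque': array([-0.00084911, -0.0046519 , -0.036231  ]), 'gripper_force': 0.0, 'width': 1.002496816032845} 18.700000000000003
```

View pics/scene0.png

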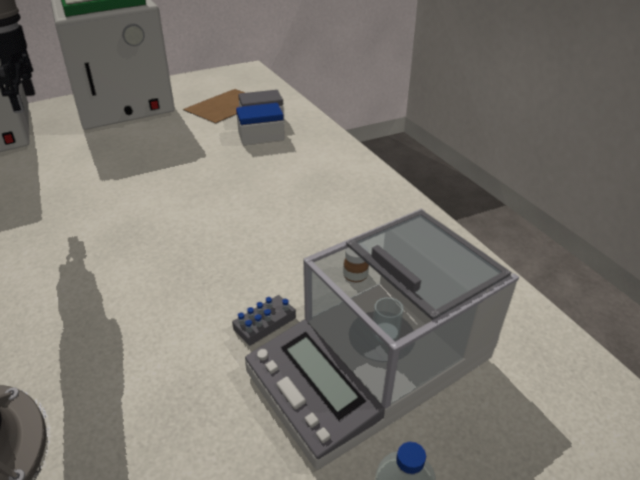

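View pics/top0.png

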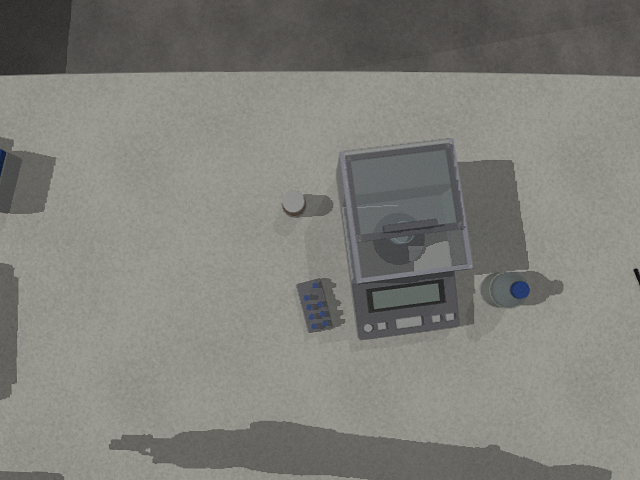

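The top view shows the tare key at about (409,322), the power key at (368,328) and the menu key at (450,317). The rib runs from (383,231) to (438,222), so the roof is well open. In the scene view the tare key is at about (291,391) and the rib runs from (374,249) to (419,286).

```bash
cat > h.py <<'E'
import numpy as np, cv2
from scipy.spatial.transform import Rotation as R
from plant import env
def ray(n,p):
    c=env.camera_model(n);k=c["k1"]
    u=cv2.undistortPoints(np.array([[p]],float),c["intrinsics"],np.array([k,0,0,0.]))[0,0]
    return np.array(c["origin"]),R.from_euler("xyz",c["attitude"]).as_matrix()@np.array([u[0],u[1],1])
def onz(n,p,z):
    o,d=ray(n,p); return o+d*(z-o[2])/d[2]
def proj(n,P):
    c=env.camera_model(n);q=R.from_euler("xyz",c["attitude"]).as_matrix().T@(np.array(P,float)-c["origin"])
    a=q[:2]/q[2];a=a*(1+c["k1"]*(a@a));K=c["intrinsics"];return K[:2,:2]@a+K[:2,2]
def tool(dw):  # world shift -> tool axes now
    return R.from_euler("xyz",env.get_obs()["ee_rot"]).as_matrix().T@np.array(dw,float)
E
python3 - <<'E'
from h import *
np.set_printoptions(precision=1,suppress=True)
im=cv2.imread("pics/top0.png");s=cv2.imread("pics/scene0.png")
def blobs(n,im,roi,th):
    x0,y0,x1,y1=roi;g=im[y0:y1,x0:x1].min(2)
    k,l,st,c=cv2.connectedComponentsWithStats((g>th).astype(np.uint8))
    for i in range(1,k):
        if st[i,4]>12: p=c[i]+[x0,y0];print(n,st[i],p,onz(n,p,56))
blobs("top",im,(360,310,457,334),135)
blobs("scene",s,(252,345,335,445),150)
for p in((383,231),(438,222)):print("rib top",onz("top",p,208))
for p in((374,249),(419,286)):print("rib scene",onz("scene",p,208))
a=cv2.resize(im[130:345,335:480],None,fx=2.7,fy=2.7,interpolation=2)
b=cv2.resize(s[200:460,240:520],None,fx=1.43*1.6,fy=1.43*1.6,interpolation=2)[:580]
c=np.zeros((590,800,3),np.uint8);c[:580,:391]=a[:580,:391];c[:580,395:800]=cv2.resize(s[205:335,300:391+0],(405,580))if 0 else cv2.resize(s[205:350,300:420],(405,489))[0:489] if 0 else 0
c[:440,395:800]=cv2.resize(s[200:330,340:460],(405,440),interpolation=2)
cv2.imwrite("pics/crop1.png",c)
E
```

```text
top [86  4  7  6 31] [449.4 316.2] [ 462.7 -204.4   56. ]
top [ 37   7  24  11 142] [408.4 321.6] [ 452.7 -124.9   56. ]
top [73  6  7  5 31] [435.7 317.9] [ 459.5 -177.8   56. ]
top [18 13  7  6 34] [381.4 325.4] [445.8 -72.9  56. ]
top [ 5 15  7  7 32] [367.9 327.5] [441.8 -46.9  56. ]
top [89 18  8  6 26] [453.4 331. ] [ 434.1 -211.8   56. ]
scene [ 6  5  9  7 49] [261.7 352.9] [444.  -48.1  56. ]
scene [15 16  9  9 52] [271.  364.8] [447.9 -74.8  56. ]
scene [ 26  32  25  28 313] [290.3 390.5] [ 454.6 -127.8   56. ]
scene [ 3 52  4  5 16] [256.5 399.4] [ 407.2 -120.9   56. ]
scene [  0  67  21  33 324] [258.6 434.2] [ 389.9 -171.9   56. ]
scene [54 69 11  9 61] [311. 418.] [ 461.3 -179.8   56. ]
scene [66 83 10 10 62] [322.5 433. ] [ 464.8 -206.4   56. ]
rib top [611.7 -58.4 208. ]
rib top [ 626.6 -150.3  208. ]
rib scene [613.4 -68.2 208. ]
rib scene [ 625.7 -157.9  208. ]
```

View pics/crop1.png

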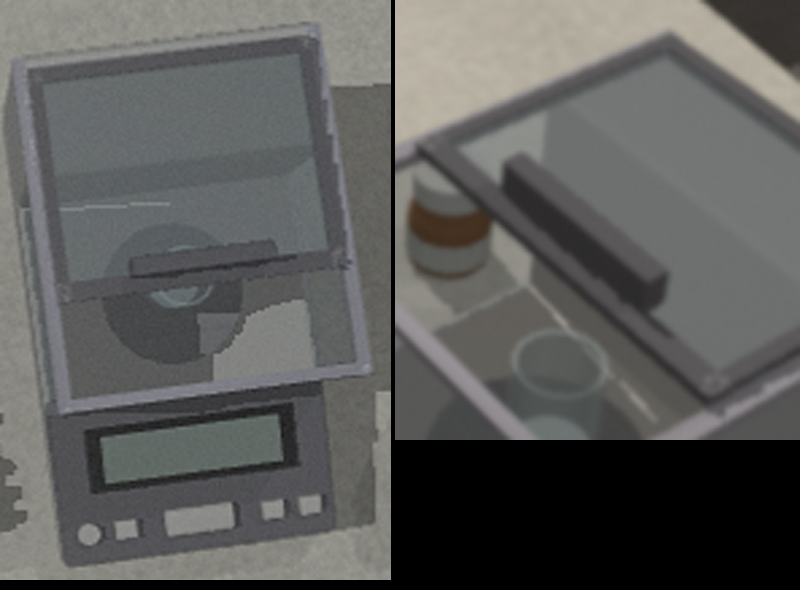

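```bash
python3 - <<'E'
from h import *
o=env.get_obs();p=o["eef_pos"]
print(np.round(tool([0,0,50])),np.round(tool(np.array([656,-99.5,270])-p)))
r0=R.from_euler("xyz",o["ee_rot"]);r1=R.from_euler("xyz",[np.pi,0,np.pi+.132])
print(np.degrees((r0.inv()*r1).as_rotvec()))
E
```

```text
[ -0.  -0. -50.] [-658. -593.  -39.]
[-9.20342250e-02 -1.27111410e-02 -2.32513727e+01]
```

```bash
python3 -m jog '{"claw":[0,0,0,0,0,0,0,0,0,0],"translation":[[0,0,-40],[-45,-40,-55],[-90,-80,-55],[-135,-120,-55],[-180,-160,-55],[-225,-200,-55],[-270,-240,-55],[-315,-280,-55],[-360,-320,-55],[-360,-320,-55]],"rot":[[0,0,0],[0,0,-3],[0,0,-6],[0,0,-9],[0,0,-12],[0,0,-15],[0,0,-18],[0,0,-21],[0,0,-23.2],[0,0,-23.2]]}' 20
python3 - <<'E'
from h import *
o=env.get_obs();p=o["eef_pos"]
print(o["joints"],np.round(tool(np.array([656,-99.5,270])-p)),o["ee_rot"])
E
```

```text
t: 1.35
eef_pos: [445.0, 239.2, 286.2]
ee_rot: [-3.14, 0.0, -3.02]
force: [-0.3, 0.6, 1.1]
width: 0.005
gripper_force: 0.0
[-0.80043168  0.13949852  0.2040823   1.89781664 -0.02971865  1.10771987
  1.10774646] [-168. -362.   17.] [-3.13998759e+00  3.70160439e-04 -3.01965387e+00]
```

```bash
python3 -m jog '{"claw":[0,0,0,0,0,0,0,0,0,0],"translation":[[-21,-45,2],[-42,-90,4],[-63,-136,6],[-84,-181,8],[-105,-226,10],[-126,-272,12],[-147,-317,14],[-168,-362,17],[-168,-362,17],[-168,-362,17]],"rot":[[0,0,0],[0,0,0],[0,0,0],[0,0,0],[0,0,0],[0,0,0],[0,0,0],[0,0,0],[0,0,0],[0,0,0]]}'
python3 - <<'E'
from h import *
o=env.get_obs();p=o["eef_pos"]
print(o["joints"],np.round(tool(np.array([656,-99.5,198])-p)),o["ee_rot"])
s=env.grab_frame("scene")[130:330,290:530]
cv2.imwrite("pics/s1.png",cv2.resize(s,None,fx=2.8,fy=2.8,interpolation=2))
E
```

```text
t: 2.6
eef_pos: [656.2, -90.8, 268.6]
ee_rot: [3.14, -0.001, -3.01]
force: [-0.3, 0.6, -0.2]
width: -0.004
gripper_force: 0.0
[-0.24362751  0.44740425  0.40748297  1.56531142 -0.18833795  1.16923143
  1.90496819] [ 1. -9. 71.] [ 3.14035364e+00 -1.17313968e-03 -3.00952908e+00]
```

View pics/s1.png

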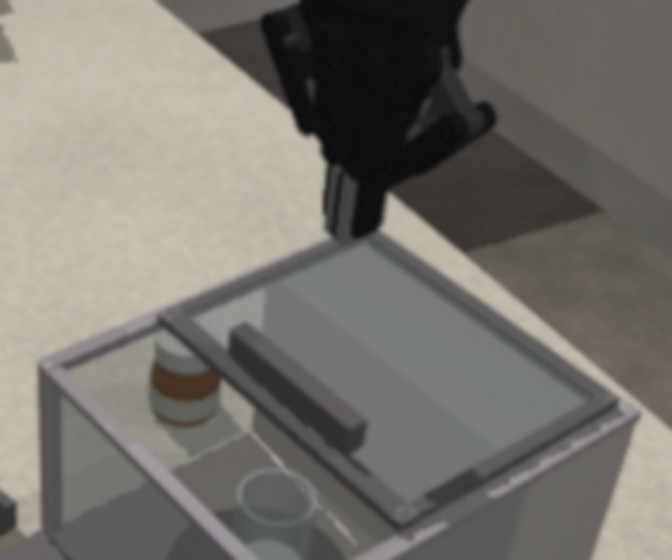

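The scene crop shows the shut fingertips at about pixel (417,215), above the clear roof behind the rib and well clear of everything. Next I lower them behind the rib.

```bash
python3 -m jog '{"claw":[0,0,0,0,0],"translation":[[0,-5,20],[0,-9,40],[0,-9,60],[0,-9,70],[0,-9,70]],"rot":[[0,0,0],[0,0,0],[0,0,0],[0,0,0],[0,0,0]]}'
python3 - <<'E'
from h import *
o=env.get_obs();p=o["eef_pos"]
bx=np.array([.991,.131,0])
print(np.round(tool(np.array([554.6,-112.9,197.5])+17*bx-p),1),o["ee_rot"],proj("scene",p),p)
s=env.grab_frame("scene")[130:330,290:530]
cv2.imwrite("pics/s2.png",cv2.resize(s,None,fx=2.8,fy=2.8,interpolation=2))
E
```

```text
t: 3.28
eef_pos: [657.1, -101.2, 198.1]
ee_rot: [3.141, -0.002, -3.01]
force: [-0.0, 0.3, 0.1]
width: -0.001
gripper_force: 0.0
[86.1  1.8  0.7] [ 3.14118207e+00 -1.95219153e-03 -3.01038834e+00] [412.8828938  259.19155619] [ 657.07468629 -101.17514028  198.07939423]
```

View pics/s2.png

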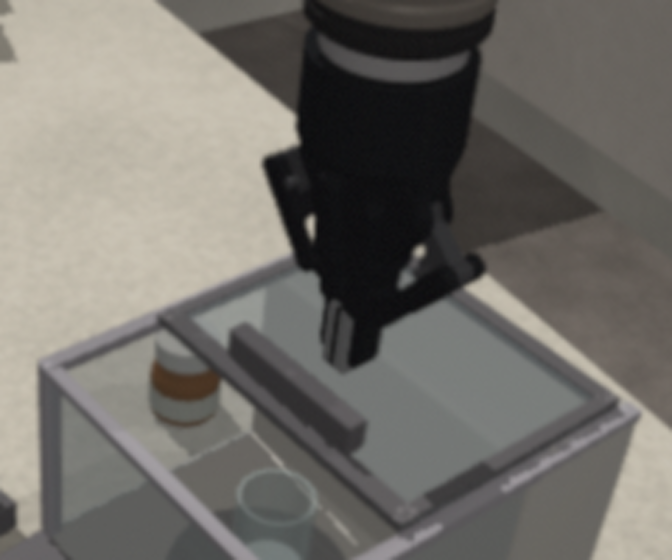

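The tips are just over the roof, at about pixel (413,260) and behind the rib, touching nothing. Now the push.

```bash
python3 -m jog '{"claw":[0,0,0,0,0,0,0,0,0,0,0,0],"translation":[[7,1,0],[13,1,0],[18,1,0],[23,1,0],[29,1,0],[36,1,0],[43,1,0],[50,1,0],[57,1,0],[64,1,0],[70,1,0],[75,1,0]],"rot":[[0,0,0],[0,0,0],[0,0,0],[0,0,0],[0,0,0],[0,0,0],[0,0,0],[0,0,0],[0,0,0],[0,0,0],[0,0,0],[0,0,0]]}'
python3 -m jog '{"claw":[0,0,0],"translation":[[2,0,0],[4,0,0],[4,0,0]],"rot":[[0,0,0],[0,0,0],[0,0,0]]}'
```

```text
t: 4.82
eef_pos: [582.7, -110.2, 199.3]
ee_rot: [3.141, -0.0, -3.01]
force: [1.8, 1.5, 0.5]
width: 0.001
gripper_force: 0.8
t: 5.2
eef_pos: [578.9, -110.8, 199.1]
ee_rot: [3.142, -0.001, -3.01]
force: [-0.3, 0.2, -0.3]
width: -0.001
gripper_force: 0.3
```

```bash
python3 -m jog '{"claw":[0,0,0,0],"translation":[[2,0,0],[3.5,0,0],[5,0,0],[5,0,0]],"rot":[[0,0,0],[0,0,0],[0,0,0],[0,0,0]]}'
python3 -m jog '{"claw":[0,0],"translation":[[1.5,0,0],[2,0,0]],"rot":[[0,0,0],[0,0,0]]}'
```

```text
t: 5.7
eef_pos: [573.8, -111.5, 199.2]
ee_rot: [3.141, -0.001, -3.011]
force: [-0.0, 0.5, -0.5]
width: -0.003
gripper_force: 0.3
t: 5.95
eef_pos: [572.2, -111.7, 199.3]
ee_rot: [3.142, -0.0, -3.011]
force: [1.3, -0.1, -0.8]
width: -0.003
gripper_force: 0.8
```

```bash
python3 - <<'E'
from h import *
s=env.grab_frame("top");p=env.get_obs()["eef_pos"];print(p)
cv2.imwrite("pics/t3.png",cv2.resize(s[130:345,335:500],None,fx=2.7,fy=2.7,interpolation=2))
E
```

```text
[ 572.12937971 -111.66016882  199.26603148]
```

View pics/t3.png

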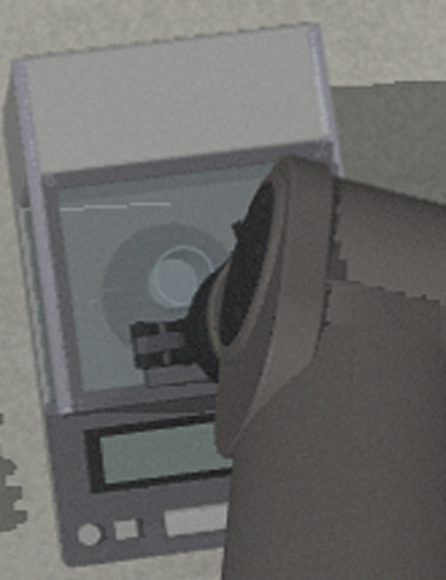

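The top crop shows the roof almost shut, with its front edge at the chamber's front frame (crop row about 405) and the rib in front of the fingers. I'll push on in small steps until the stop raises the force.

```bash
for i in 1; do python3 -m jog '{"claw":[0,0,0],"translation":[[1,0,0],[2,0,0],[2,0,0]],"rot":[[0,0,0],[0,0,0],[0,0,0]]}'; done
python3 -m jog '{"claw":[0,0,0],"translation":[[1,0,0],[2,0,0],[2,0,0]],"rot":[[0,0,0],[0,0,0],[0,0,0]]}'
```

```text
t: 6.38
eef_pos: [571.1, -111.8, 199.4]
ee_rot: [-3.141, 0.002, -3.01]
force: [4.7, 0.4, -3.9]
width: -0.001
gripper_force: 2.6
t: 6.75
eef_pos: [571.0, -111.7, 199.7]
ee_rot: [-3.14, 0.006, -3.01]
force: [10.4, 0.2, -6.6]
width: 0.002
gripper_force: 5.3
```

The roof is on its stop: the force rose to 10 N with no more motion. I'll back off, rise, go over to the key and check the picture there.

```bash
python3 -m jog '{"claw":[0,0,0,0,0,0,0,0,0],"translation":[[-8,0,0],[-16,0,0],[-16,0,-40],[-16,0,-80],[30,0,-80],[80,0,-80],[118,0,-80],[118,0,-80],[118,0,-80]],"rot":[[0,0,0],[0,0,0],[0,0,0],[0,0,0],[0,0,0],[0,0,0],[0,0,0],[0,0,0],[0,0,0]]}'
python3 - <<'E'
from h import *
np.set_printoptions(precision=2,suppress=True)
o=env.get_obs();p=o["eef_pos"];bx=np.array([.991,.131,0])
t=np.array([453.5,-126.3,0])-3*bx
print(p,o["ee_rot"],o["joints"],tool(t+[0,0,75]-p))
s=env.grab_frame("scene")[200:470,230:530]
cv2.imwrite("pics/s4.png",cv2.resize(s,None,fx=2.2,fy=2.2,interpolation=2))
E
```

```text
t: 7.88
eef_pos: [452.0, -127.4, 279.7]
ee_rot: [3.142, 0.001, -3.01]
force: [0.2, 0.3, -0.8]
width: -0.004
gripper_force: 0.0
[ 452.   -127.41  279.66] [ 3.14  0.   -3.01] [-0.27  0.07  0.45  1.99 -0.04  1.08  1.89] [  1.53   0.9  204.66]
```

View pics/s4.png

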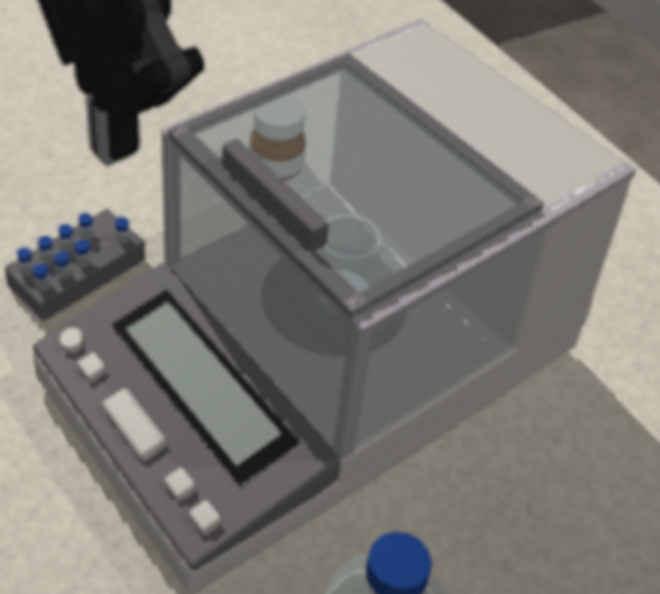

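The roof is shut flush at the front, and the key panel is clear (tare key at crop (133,425)). Next I descend over the key.

```bash
python3 -m jog '{"claw":[0,0,0,0,0,0,0],"translation":[[1,1,45],[1,1,90],[1,1,135],[1,1,175],[1,1,200],[1,1,205],[1,1,205]],"rot":[[0,0,0],[0,0,0],[0,0,0],[0,0,0],[0,0,0],[0,0,0],[0,0,0]]}'
python3 - <<'E'
from h import *
np.set_printoptions(precision=2,suppress=True)
o=env.get_obs();p=o["eef_pos"];print(p,o["ee_rot"],o["force"],proj("scene",p))
s=env.grab_frame("scene")[310:470,230:400]
cv2.imwrite("pics/s5.png",cv2.resize(s,None,fx=3.5,fy=3.5,interpolation=2))
E
```

```text
t: 8.8
eef_pos: [450.9, -126.8, 74.4]
ee_rot: [-3.141, -0.0, -3.01]
force: [-0.1, -0.6, 0.9]
width: 0.003
gripper_force: 0.0
[ 450.9  -126.85   74.38] [-3.14 -0.   -3.01] [-0.1  -0.65  0.92] [287.05 382.97]
```

View pics/s5.png

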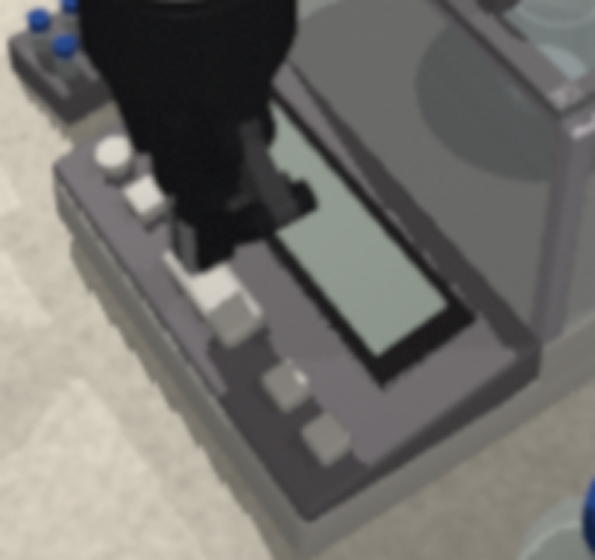

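The tips are centred over the tare key, at about pixel (287,383) and 17 mm above it. The other keys are clear to either side.

```bash
python3 -m jog '{"claw":[0,0,0,0,0],"translation":[[0,0,6],[0,0,12],[0,0,15],[0,0,17],[0,0,17]],"rot":[[0,0,0],[0,0,0],[0,0,0],[0,0,0],[0,0,0]]}'
python3 -m jog '{"claw":[0,0,0],"translation":[[0,0,1],[0,0,2],[0,0,2]],"rot":[[0,0,0],[0,0,0],[0,0,0]]}'
```

```text
t: 9.48
eef_pos: [450.1, -126.8, 57.2]
ee_rot: [3.142, -0.0, -3.011]
force: [-0.3, 0.8, -0.2]
width: 0.0
gripper_force: 0.0
t: 9.85
eef_pos: [450.4, -126.7, 55.4]
ee_rot: [-3.142, 0.0, -3.01]
force: [-0.3, -0.2, 3.1]
width: 0.002
gripper_force: 1.3
```

```bash
python3 -m jog '{"claw":[0,0,0],"translation":[[0,0,1],[0,0,1.5],[0,0,1.5]],"rot":[[0,0,0],[0,0,0],[0,0,0]]}'
python3 -m jog '{"claw":[0,0,0],"translation":[[0,0,1],[0,0,1],[0,0,1]],"rot":[[0,0,0],[0,0,0],[0,0,0]]}'
```

```text
t: 10.22
eef_pos: [450.6, -126.7, 54.0]
ee_rot: [-3.141, 0.001, -3.01]
force: [1.0, 0.0, 3.6]
width: -0.005
gripper_force: 2.0
t: 10.6
eef_pos: [450.8, -126.7, 53.3]
ee_rot: [3.142, 0.001, -3.011]
force: [0.3, 1.1, 8.5]
width: -0.0
gripper_force: 4.6
```

The key has bottomed: 8.5 N against the 4.5 N spring, after about 3.5 mm of travel. I'll lift away and check.

```bash
python3 -m jog '{"claw":[0,0,0,0,0,0,0,0,0],"translation":[[0,0,-8],[0,0,-40],[0,0,-90],[0,0,-140],[0,0,-190],[0,0,-230],[0,0,-230],[0,0,-230],[0,0,-230]],"rot":[[0,0,0],[0,0,0],[0,0,0],[0,0,0],[0,0,0],[0,0,0],[0,0,0],[0,0,0],[0,0,0]]}'
python3 - <<'E'
from h import *
s=env.grab_frame("scene")[200:470,230:530]
cv2.imwrite("pics/s6.png",cv2.resize(s,None,fx=2.2,fy=2.2,interpolation=2))
E
```

```text
t: 11.72
eef_pos: [449.1, -126.6, 281.4]
ee_rot: [3.141, -0.003, -3.011]
force: [-0.3, -0.3, -0.1]
width: 0.001
gripper_force: 0.0
```

View pics/s6.png

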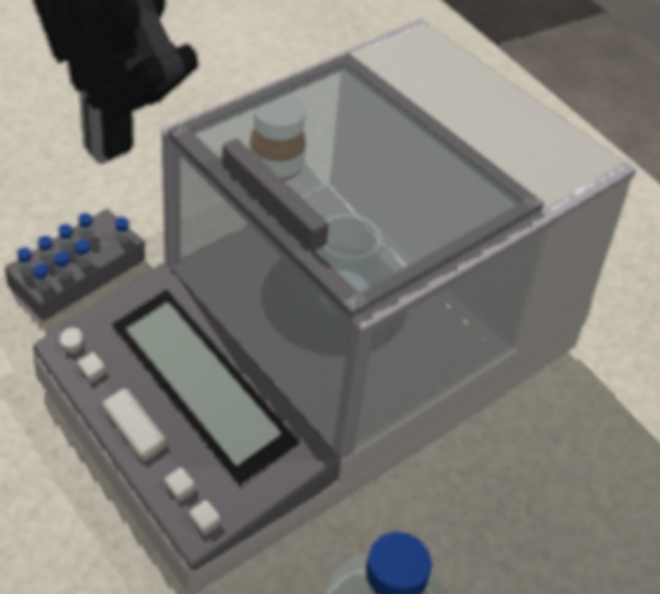

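The roof is still shut, the tare key has come back up (crop (133,425)), nothing else has moved and the hand is clear.

```bash
python3 -c "
from plant import env
print(env.job_done())"
```

```text
the job is handed in; nothing more can be done
None
```

I pushed the glass roof fully shut by its rib, then pressed the tare key to its stop. The hand is clear, nothing else moved in the pictures, and the job was handed in at about 12 s, with no verdict shown.

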